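Lock the sample chamber that was left open

TASK

One of the three sample chambers on the lab bench has been left unlocked: its black wing lies across the hatch and its red pin stands up, while on the other two the wing lies along the hatch, in line with the green mark, and the pin is down. Turn the wing of the unlocked chamber clockwise, seen from above, until it drops into its locked detent, then let go of it. Leave the two locked fasteners locked.

Things in the scene. Friction and masses are not known exactly. Their poses are not given: they have to be found in the camera images.
- wing_grip (a point): Grip point of the UNLOCKED wing: on its upright turning axis, 12 mm below its top (the top is 112 mm above the bench). The wing is a black upright bar 54 mm long, 12 mm thick, 36 mm tall, a white stripe along its top; 24 mm below this point it stands on a grey disc of 44 mm diameter. z is up, x runs along the bar (both ends alike), so the 12 mm thickness lies along y.
- wing (a joint): Angle of that wing (rad), growing clockwise seen from above: 0 = open, bar across the chamber; 1.571 = locked at its stop, bar along the chamber. Starts at 0.1 to 0.4. It turns easily (about 0.1 N m) and stays where it is left; from about 1.2 on, an over-centre weight inside drops and drives it on to the stop, where about 0.14 N m would be needed to turn it back.
- wing_b (a joint): Angle of the wing on a second, like chamber; starts locked at 1.571 and must stay so. Each chamber is a fixed white box 150 x 120 mm, its aluminium hatch 66 mm above the bench, places and yaw vary. A red pin 17 mm across, on the hatch's long centre line 46 mm from the wing's axis, stands 11 mm above the hatch when open and sinks into its black collar when locked.
- wing_c (a joint): Angle of the wing on the third, like chamber; it too starts locked at 1.571 (bar along its box, in line with the green mark, red pin down) and must stay locked.

How it is judged:
At the end, for the whole second after the job is handed in: The wing that was open stands locked in its detent, at 1.4 rad or more (full lock is 1.571, so within about 10 degrees), at rest and let go, and the other two wings are still locked (1.4 rad or more) (value of joint each of wing, wing_b, wing_c above 1.4 rad and velocity of joint wing between -0.05 and 0.05 rad/s); the robot touches nothing.
It fails at once if one of the two locked fasteners is turned out of its lock (below 1.3 rad) (value of joint any of wing_b, wing_c below 1.3 rad).
It also fails if it takes over 27 s, if anything falls off the work surface, if the arm or the gripper's body presses on something with over 40 N, if the wrist force passes 120 N, or if a joint passes its speed limit or range.

ROBOT

A 6-joint arm with a two-finger parallel gripper is mounted at the origin on the work surface. World frame = base frame: x ahead of the robot, y to its left, z up, the work surface at z = 0. Lengths are in m, angles in rad, forces in N, time in s.
With the tool pointing down it reaches from about 0.25 to 0.725 m from the base axis. Payload 4 kg.
Tool frame: the origin (TCP) lies on the centre line of the jaws, within the pads' length; the fingertips stand manip.tcp_to_tips ahead of it and the grasp point (between the pads) lies 3 mm ahead of it (manip.tcp_to_tips is the distance from the TCP to the fingertips, in m); z points along the fingers, y is the line along which they close (so a half turn about z gives the same grasp; the last joint's range is limited). The gripper opens to 85 mm and grips with 20 to 120 N. Pads are 22 mm wide; open, the fingers measure 114 mm over their backs; the gripper's body (76 mm by 85 mm) begins 54 mm behind the grasp point. The pads swing forward as they close: fully open they stand 13 mm farther back than shut.
Start: joints at [-1.242, 0.241, 0.005, 1.335, 0, 1.571], TCP at [0.161, -0.473, 0.253] pointing down, gripper open.
Joint ranges: [-2.72, 2.72], [-1.05, 1.87], [-1.09, 1.28], [-1.99, 2.15], [-1.42, 1.44], [-3.14, 3.14]. Speed limits (rad/s): [2.79, 2.79, 3.14, 3.14, 3.14, 3.14].

INTERFACE

Orientations are given as a unit quaternion [w, x, y, z].
In Python, from workcell import manip gives the robot as it stands. The module is installed in compiled form; this text tells all that it offers.
- The arm moves only by the tool step_arm, never from a script. Its argument "commands" is one flat list of numbers, 7 for each row, row after row: the turn, a rotation vector about the tool's x, y, z in rad, then the shift along the tool's x, y, z in mm, then the finger opening in mm, from 0 to 85.4. In form: [wx, wy, wz, dx, dy, dz, hand, wx, wy, wz, dx, dy, dz, hand, ...]. A call has exactly 10 rows; each row is the pose to reach, as a shift and turn from the pose commanded when the call began, along the tool's axes at that moment; what a row does not reach only later rows make up. A row lasts 1/8 s, in which the tool goes at most 62.5 mm and 10.7 degrees, less where a joint would pass 70% of its speed; a pose out of reach is approached as far as the arm can. A call with a gripper value outside its range is refused whole. The fingers move at their own pace and stop on an object; "grip_force" is the grip in N (left out, the last holds). Time passes only in rows, so rows that repeat a pose let the fingers close, or fill a call up. It gives the time, the measured TCP pose, the force, the opening and the grip force at its end, in the units of the state.
- manip.read_state(): the state, without advancing time (a new reading comes with each control period).
- manip.get_image(name): name is "scene" or "top"; returns the picture (384x512x3 uint8, red, green, blue); there is no depth.
- manip.camera_model(name): a dict with "mtx" (3x3 intrinsics, pixels), "k1" (the pictures are not rectified: a ray, as slopes to the right and down, at radius r is drawn at 1 + k1 r^2 times it, then the intrinsics apply), "world_from_camera" (4x4, takes a point from camera to world coordinates). Camera axes: x right, y down, z forward; pixel columns grow to the right and rows downward; lengths in m; the calibration is good to about 2 mm. A picture is of the moment at which its call begins. camera_model takes no time and is no camera call.
- manip.finish_job(): hands the job in; it is judged then, once.
Trained networks look in the newest picture that a camera, given by its name, has taken for a name from the list of things; names that differ only in an ending like _2 or _b are one class to them, and where a whole thing is asked for, a point or a joint stands for the part that bears it (a point fixed in the world has none). Each returns a list of dicts, best first, with "conf" (0 to 1); they miss things now and then, are a little off and sometimes report something else, mostly with a low value. They report only what shows in the picture. A call takes as long as a camera call.
- manip.spot_in(camera, label): "at" ([column, row] in pixels, amid what is visible of it).
- manip.regions_of(camera, label): "pixels" (384x512 bool, what is visible of it) and "at" ([column, row] in pixels, amid what is visible of it).
- manip.spot_point(camera, label): "at" ([column, row] in pixels: a listed point, or the origin of a listed thing).
The state is a dict: "clock": time; "joints": joint angles; "qd": joint speeds; "joint_efforts": joint torques, N m; "position": TCP position; "ee_rot": TCP orientation; "contact_force": force on the tool from outside, world axes, zero at the start; "wrist_torque": the same for the moment, N m; "width": finger opening in m; "gripper_force": force on a finger pad.
Only numpy, scipy, OpenCV 4.12 (cv2) and the standard library are available. Lean on these libraries where they do the work, as an engineer would, in place of code of your own. Each camera call takes 0.05 s, during which the arm holds its last target. There are 200 camera calls.

## Working session

There is one attempt and no reset: what is moved stays moved. The work goes in short steps, Python scripts to look and compute and a tool call to move; the robot and the scene stay as the last step left them, time stands still between calls to the robot, and variables do not carry over. Pictures are saved under pics/ and viewed, at most 10 in all, crops included, and the job is handed in when it is done.

Besides the shell and the picture viewer there is one more tool, called after "Request:" as name(argument=value, ...) on one line, values as JSON. step_arm: Moves the arm, as the interface text tells. Its arguments: {"type":"object","properties":{"commands":{"type":"array"},"grip_force":{"type":"number"}},"required":["commands"]}

```bash
mkdir -p pics
cat > h.py <<'E'
import numpy as np, cv2
from workcell import manip
def ray(cam,px):
    m=manip.camera_model(cam);K=np.array(m["mtx"]);T=np.array(m["world_from_camera"])
    d=np.linalg.solve(K,[px[0],px[1],1.])[:2];s=d.copy()
    for _ in range(30): s=d/(1+m["k1"]*(s@s))
    return T[:3,3],T[:3,:3]@np.r_[s,1]
def at_z(cam,px,z):
    o,d=ray(cam,px);return o+d*(z-o[2])/d[2]
def tri(p,q):
    (a,u),(b,v)=p,q
    s=np.linalg.lstsq(np.c_[u,-v],b-a,rcond=None)[0]
    P=a+s[0]*u;Q=b+s[1]*v
    return (P+Q)/2,np.linalg.norm(P-Q)
E
python3 - <<'E'
from h import *
ims=[]
for c in("scene","top"):
    im=manip.get_image(c);cv2.imwrite(f"pics/{c}0.png",im[:,:,::-1])
    m=manip.camera_model(c);print(c,np.round(m["world_from_camera"],3).tolist(),m["k1"])
    for f in("spot_point","spot_in"):
        for d in getattr(manip,f)(c,"wing_grip"if f=="spot_point" else "wing"): print(f,np.round(d["at"],1),round(d["conf"],2))
s=manip.read_state();print(s["clock"],s["position"],s["ee_rot"],manip.tcp_to_tips)
E
```

```text
scene [[0.303, 0.576, -0.759, 1.382], [0.953, -0.198, 0.23, -0.27], [-0.017, -0.793, -0.609, 0.813], [0.0, 0.0, 0.0, 1.0]] -0.1894823662378958
spot_point [350.9 159. ] 0.91
spot_in [353.4 165.4] 0.79
spot_in [137.1 216.1] 0.51
top [[-0.01, -0.987, 0.161, 0.347], [-1.0, 0.011, 0.006, -0.0], [-0.008, -0.161, -0.987, 1.204], [0.0, 0.0, 0.0, 1.0]] -0.04119552824605275
spot_point [145.5 205.4] 0.47
spot_in [359.3 199.3] 0.75
spot_in [253.4 174.7] 0.63
spot_in [145.8 208.6] 0.49
0.3 [ 0.16138833 -0.47303486  0.25299611] [-3.60855740e-04  9.86518288e-01  1.63650643e-01 -6.54957850e-05] 0.022
```

View pics/scene0.png

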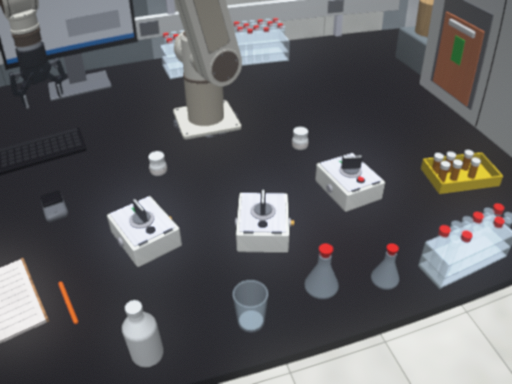

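View pics/top0.png

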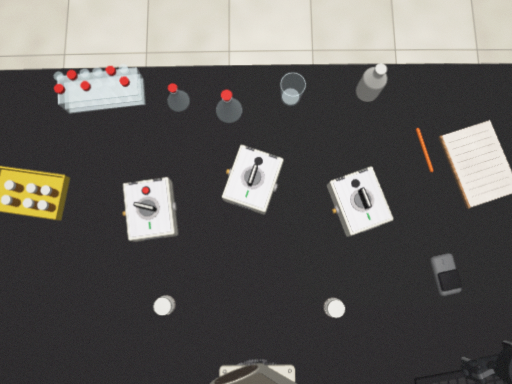

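The unlocked chamber is the one with the red pin up: top view (147,207), scene view (351,162). The two locked chambers are at top (253,177) and (362,199). Next I measure its bar and box.

Run:
```python
from h import *
print(tri(ray("scene",[350.9,159]),ray("top",[145.5,205.4])))
t=cv2.imread("pics/top0.png")[165:255,100:200];s=cv2.imread("pics/scene0.png")[130:220,300:400]
cv2.imwrite("pics/c.png",np.hstack([cv2.resize(x,(400,360),interpolation=cv2.INTER_CUBIC) for x in(t,s)]))
```

```text
(array([0.49812001, 0.273452  , 0.10625559]), np.float64(0.0013312203787441532))
```

View pics/c.png

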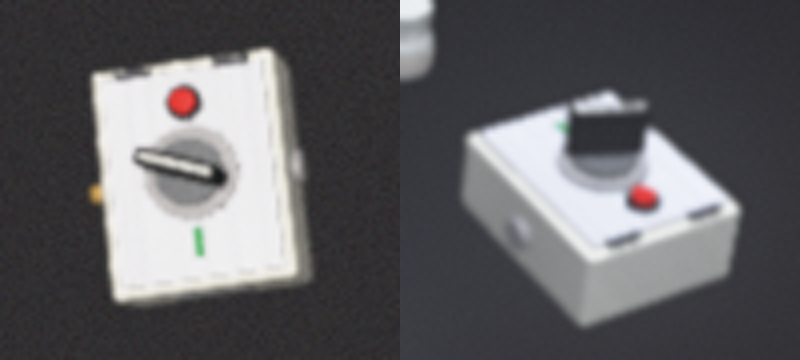

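The crop shows the white stripe running from top-image pixel (134.2,203.5) to (152.8,208.2). The red pin is at (145.8,190.2), up, and the green mark at (150,225.5).

Run:
```python
from h import *
from scipy.spatial.transform import Rotation as R
a=at_z("top",[134.25,203.5],.112);b=at_z("top",[152.75,208.25],.112)
p=at_z("top",[145.75,190.25],.077);g=at_z("top",[150,225.5],.066)
print(a,b,(a+b)/2,np.linalg.norm(a-b)); d=p-g;n=d[:2]/np.linalg.norm(d[:2]);print("pin",p,"axis from pin",p[:2]-.046*n)
bar=np.degrees(np.arctan2(*(b-a)[1::-1]));box=np.degrees(np.arctan2(n[1],n[0]));print("bar",bar,"box",box)
s=manip.read_state();q=s["ee_rot"];M=R.from_quat(np.r_[q[1:],q[0]]).as_matrix();print(M.round(3),s["joints"])
```

```text
[0.5021101 0.2995304 0.112    ] [0.48979977 0.2531814  0.112     ] [0.49595494 0.2763559  0.112     ] 0.0479559582711608
pin [0.54107672 0.28056143 0.077     ] axis from pin [0.49540467 0.2750783 ]
bar -104.87438124981334 box 6.845848670567635
[[ 0.946  0.323 -0.   ]
 [ 0.323 -0.946  0.001]
 [-0.    -0.001 -1.   ]] [-1.24199744e+00  2.40909104e-01  4.59235231e-03  1.33521299e+00
 -1.11032824e-05  1.57081508e+00]
```

Request:
step_arm(commands=[0, 0, 0.105, 28, -29.5, 0, 85, 0, 0, 0.21, 56, -59, 0, 85, 0, 0, 0.315, 84, -88.5, 0, 85, 0, 0, 0.42, 112, -118, 0, 85, 0, 0, 0.525, 140, -147.5, 0, 85, 0, 0, 0.63, 168, -177, 0, 85, 0, 0, 0.735, 196, -206.5, 0, 85, 0, 0, 0.84, 224, -236, 0, 85, 0, 0, 0.945, 252, -265.5, 0, 85, 0, 0, 1.05, 280, -295, 0, 85])

```text
clock: 1.55
position: [0.2735, -0.1845, 0.2534]
ee_rot: [-0.03, 0.948, -0.317, 0.009]
contact_force: [-0.0, -1.0, -0.2]
width: 0.0848
gripper_force: 0.0
```

```bash
cat > w.py <<'E'
from h import *
from scipy.spatial.transform import Rotation as R
import sys
x,y,z,yaw=map(float,sys.argv[1:])
s=manip.read_state();q=s["ee_rot"];M=R.from_quat(np.r_[q[1:],q[0]]).as_matrix()
cur=np.degrees(np.arctan2(M[1,0],M[0,0]));print(s["clock"],s["position"].round(4),"yaw",cur,np.degrees(s["joints"]).round(1),s["contact_force"],s["width"])
print("shift mm",(M.T@(np.array([x,y,z])-s["position"])*1e3).round(1),"wz",np.radians(cur-yaw), "tilt",M[:,2])
E
python3 w.py .496 .275 .2 -105
```

```text
1.55 [ 0.2735 -0.1845  0.2534] yaw -37.03600250299689 [-37.1  -5.8 -21.1  74.8   3.6 179.9] [-0.04617214 -0.9854866  -0.17542011] 0.08484387916019885
shift mm [ -99.1 -496.4   85.1] wz 1.1861955291398891 tilt [ 0.03672361  0.0515142  -0.99799683]
```

The last joint hit its range limit because I turned the tool the wrong way. I'll unwind it anticlockwise.

Request:
step_arm(commands=[0, 0, -0.17, 0, 0, 0, 85, 0, 0, -0.34, 0, 0, 0, 85, 0, 0, -0.51, 0, 0, 0, 85, 0, 0, -0.68, 0, 0, 0, 85, 0, 0, -0.85, 0, 0, 0, 85, 0, 0, -1.02, 0, 0, 0, 85, 0, 0, -1.19, 0, 0, 0, 85, 0, 0, -1.36, 0, 0, 0, 85, 0, 0, -1.53, 0, 0, 0, 85, 0, 0, -1.7, 0, 0, 0, 85])

```text
clock: 2.8
position: [0.2729, -0.1854, 0.2534]
ee_rot: [-0.013, 0.863, 0.504, 0.028]
contact_force: [-0.1, -0.8, 0.5]
width: 0.085
gripper_force: 0.0
```

```bash
python3 w.py .496 .275 .2 255
```

```text
2.8 [ 0.2729 -0.1854  0.2534] yaw 60.551817624107656 [-37.2  -5.7 -21.1  74.8   3.6  82.2] [-0.12663367 -0.82399417  0.5014074 ] 0.0850291774881553
shift mm [506.3 -32.6  84.7] wz -3.3937610069777318 tilt [ 0.03602673  0.05087487 -0.99805502]
```

```bash
cat >> w.py <<'E'
t=np.radians(yaw);c,k=np.cos(t),np.sin(t)
T=np.array([[c,k,0],[k,-c,0],[0,0,-1]]);print("rotvec",R.from_matrix(M.T@T).as_rotvec().round(3))
E
python3 w.py .496 .275 .25 155
```

```text
2.8 [ 0.2729 -0.1854  0.2534] yaw 60.551817624107656 [-37.2  -5.7 -21.1  74.8   3.6  82.2] [-0.12663367 -0.82399417  0.5014074 ] 0.0850291774881553
shift mm [509.4 -32.2  34.8] wz -1.648431754983402 tilt [ 0.03602673  0.05087487 -0.99805502]
rotvec [ 0.056 -0.042 -1.648]
```

Request:
step_arm(commands=[0.0056, -0.0042, -0.165, 51, -3.2, 3.5, 85, 0.011, -0.0084, -0.33, 102, -6.4, 7, 85, 0.017, -0.0126, -0.495, 153, -9.7, 10.5, 85, 0.022, -0.017, -0.66, 204, -13, 14, 85, 0.028, -0.021, -0.824, 255, -16, 17.5, 85, 0.034, -0.025, -0.99, 306, -19.3, 21, 85, 0.039, -0.029, -1.154, 357, -22.5, 24.5, 85, 0.045, -0.034, -1.32, 407, -25.8, 28, 85, 0.05, -0.038, -1.48, 458, -29, 31.5, 85, 0.056, -0.042, -1.648, 509, -32, 35, 85])

```text
clock: 4.05
position: [0.4992, 0.2749, 0.2497]
ee_rot: [-0.0, 0.216, 0.976, -0.0]
contact_force: [1.0, -0.2, -0.3]
width: 0.0852
gripper_force: 0.0
```

```bash
python3 w.py .496 .275 .18 255
```

```text
4.05 [0.4992 0.2749 0.2497] yaw 155.00518709349709 [28.8 21.9 11.1 79.2  0.  53.8] [ 1.02816941 -0.18436162 -0.34319911] 0.08517639801229676
shift mm [ 3.  -1.2 69.7] wz -1.7452387201341966 tilt [-1.75539767e-04 -6.83842110e-06 -9.99999985e-01]
rotvec [ 0.    -0.    -1.745]
```

Request:
step_arm(commands=[0, 0, -0.1745, 0.3, -0.1, 7, 60, 0, 0, -0.349, 0.6, -0.2, 14, 60, 0, 0, -0.5235, 0.9, -0.4, 21, 60, 0, 0, -0.698, 1.2, -0.5, 28, 60, 0, 0, -0.8725, 1.5, -0.6, 35, 60, 0, 0, -1.047, 1.8, -0.7, 42, 60, 0, 0, -1.2215, 2.1, -0.8, 49, 60, 0, 0, -1.396, 2.4, -1, 56, 60, 0, 0, -1.57, 2.7, -1.1, 63, 60, 0, 0, -1.745, 3, -1.2, 70, 60], grip_force=20)

```text
clock: 5.3
position: [0.4954, 0.2734, 0.1794]
ee_rot: [-0.0, -0.609, 0.793, 0.0]
contact_force: [0.8, -0.8, 1.0]
width: 0.0599
gripper_force: 0.0
```

```bash
python3 - <<'E'
from h import *
a=manip.get_image("scene")[90:215,270:420];b=manip.get_image("top")[165:255,100:200]
cv2.imwrite("pics/d.png",np.hstack([cv2.resize(x,(400,360),interpolation=cv2.INTER_CUBIC) for x in(b,a)])[:,:,::-1])
E
python3 w.py .496 .275 .108 255
```

```text
5.4 [0.4948 0.2732 0.1788] yaw -105.35767059330817 [ 28.9  23.6   2.8  69.4   0.  -45.8] [-0.22539192  0.67474937  0.49047261] 0.059785177341963355
shift mm [-2.2 -0.8 70.8] wz -6.2894278366703755 tilt [-2.33535507e-03 -5.92537438e-04 -9.99997098e-01]
rotvec [ 0.002 -0.001 -0.006]
```

View pics/d.png

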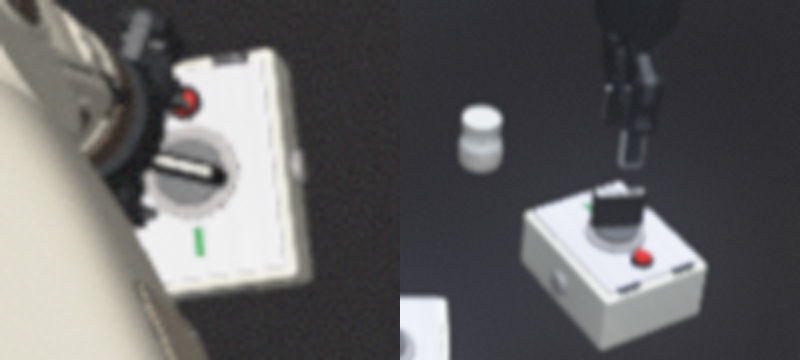

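The picture shows the gripper above the bar, with the jaws lined up on both sides of it (fingers at crop (630,150), bar at (618,205)). I'll descend and close.

Request:
step_arm(commands=[0.002, -0.001, 0, -0.5, -0.2, 14, 45, 0.002, -0.001, 0, -1, -0.4, 28, 45, 0.002, -0.001, 0, -1.5, -0.6, 42, 45, 0.002, -0.001, 0, -2, -0.8, 56, 45, 0.002, -0.001, 0, -2.2, -0.8, 66, 45, 0.002, -0.001, 0, -2.2, -0.8, 71, 45, 0.002, -0.001, 0, -2.2, -0.8, 71, 35, 0.002, -0.001, 0, -2.2, -0.8, 71, 20, 0.002, -0.001, 0, -2.2, -0.8, 71, 8, 0.002, -0.001, 0, -2.2, -0.8, 71, 8], grip_force=20)

```text
clock: 6.65
position: [0.4978, 0.2755, 0.1096]
ee_rot: [0.002, -0.606, 0.795, -0.001]
contact_force: [3.7, -0.6, 0.8]
width: 0.0119
gripper_force: 20.9
```

```bash
python3 w.py .496 .275 .108 187; python3 -c "
from workcell import manip
s=manip.read_state();print(s['wrist_torque'],s['gripper_force'])"
```

```text
6.65 [0.4978 0.2755 0.1096] yaw -105.35900717526954 [ 29.   27.   -2.9  59.9  -0.1 -45.7] [ 3.6808969  -0.59201283  0.80574042] 0.011918608600225877
shift mm [1.  1.6 1.6] wz -5.10262727307018 tilt [ 0.00439994  0.00132025 -0.99998945]
rotvec [-0.002  0.004  1.181]
[-0.18554554 -0.48412285  0.03926421] 20.939665138721466
```

Request:
step_arm(commands=[0, 0, 0.12, 0, 0, 0, 8, 0, 0, 0.24, 0, 0, 0, 8, 0, 0, 0.36, 0, 0, 0, 8, 0, 0, 0.48, 0, 0, 0, 8, 0, 0, 0.6, 0, 0, 0, 8, 0, 0, 0.72, 0, 0, 0, 8, 0, 0, 0.84, 0, 0, 0, 8, 0, 0, 0.96, 0, 0, 0, 8, 0, 0, 1.08, 0, 0, 0, 8, 0, 0, 1.08, 0, 0, 0, 8])

```text
clock: 7.9
position: [0.4973, 0.2761, 0.1095]
ee_rot: [0.002, -0.112, 0.994, 0.001]
contact_force: [0.5, 1.9, 1.9]
width: 0.0116
gripper_force: 21.1
```

```bash
python3 w.py .496 .275 .108 187; python3 -c "
from workcell import manip
s=manip.read_state();print(s['wrist_torque'],s['gripper_force'])"
```

```text
7.9 [0.4973 0.2761 0.1095] yaw -167.15055107021877 [29.  27.  -2.9 59.9  0.  16.2] [0.53842596 1.885494   1.93229338] 0.011550819000322838
shift mm [ 1.5 -0.7  1.5] wz -6.1810931639276445 tilt [ 0.00322211  0.00240677 -0.99999191]
rotvec [0.002 0.004 0.102]
[ 0.24575299 -0.22896307 -0.11832345] 21.116993129253387
```

Request:
step_arm(commands=[0, 0, 0.03, 0, 0, 0, 20, 0, 0, 0.03, 0, 0, 0, 35, 0, 0, 0.03, 0, 0, 0, 45, 0, 0, 0.03, 0, 0, 0, 45, 0, 0, 0.03, 0, 0, -20, 45, 0, 0, 0.03, 0, 0, -50, 45, 0, 0, 0.03, 0, 0, -85, 45, 0, 0, 0.03, 0, 0, -120, 45, 0, 0, 0.03, 30, 0, -120, 45, 0, 0, 0.03, 80, 0, -120, 45])

```text
clock: 9.15
position: [0.4189, 0.2579, 0.229]
ee_rot: [0.002, -0.096, 0.995, 0.001]
contact_force: [-0.1, -0.1, 0.7]
width: 0.045
gripper_force: 0.0
```

```bash
python3 w.py .496 .275 .108 187;python3 - <<'E'
from h import *
a=manip.get_image("scene")[90:215,270:420];b=manip.get_image("top")[165:255,100:200]
cv2.imwrite("pics/e.png",np.hstack([cv2.resize(x,(400,360),interpolation=cv2.INTER_CUBIC) for x in(b,a)])[:,:,::-1])
E
```

```text
9.15 [0.4189 0.2579 0.229 ] yaw -168.983433041772 [31.6 13.4 -3.9 72.5 -0.  20.6] [-0.05307387 -0.10412347  0.66193731] 0.044983734172277426
shift mm [-78.5   1.9 121.3] wz -6.213082989131694 tilt [ 0.00349301  0.00201038 -0.99999188]
rotvec [0.001 0.004 0.07 ]
```

View pics/e.png

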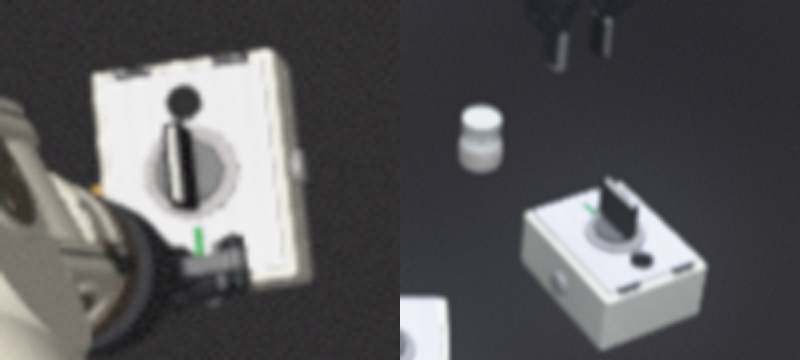

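The picture shows the bar along the box, with its stripe from crop (170,125) to (182,205) parallel to the pin–mark line. The red pin has sunk into its collar at (183,101), and the gripper is clear of everything. I'm handing the job in.

```bash
python3 -c "
from workcell import manip
print(manip.finish_job())"
```

```text
the job is handed in; nothing more can be done
None
```

The unlocked wing was turned clockwise into its locked detent and let go: the last picture shows the bar along its box with the pin down, and the arm never went near the other two chambers. I handed the job in at about 9 s, and no verdict was returned.

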